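# Open the powder jar and poise the brush above it

## Robot

A 6-joint arm with a two-finger parallel gripper is mounted at the origin on the work surface. World frame = base frame: x ahead of the robot, y to its left, z up, the work surface at z = 0. Lengths are in m, angles in rad, forces in N, time in s.
With the tool pointing down it reaches from about 0.375 to 0.9 m from the base axis. Payload 3.1 kg.
Tool frame: the origin (TCP) lies on the centre line of the jaws, within the pads' length; the fingertips stand 8 mm ahead of it and the grasp point (between the pads) lies 11 mm behind it; z points along the fingers, y is the line along which they close (so a half turn about z gives the same grasp; the last joint's range is limited). The gripper opens to 87 mm and grips with 3 to 60 N. Pads are 19 mm wide; open, the fingers measure 117 mm over their backs; the gripper's body (75 mm by 190 mm) begins 51 mm behind the grasp point.
Start: joints at [-1.363, 0.527, 1.433, -0, 1.181, -0.178], TCP at [0.236, -0.579, 0.231] pointing down, gripper open.
Joint ranges: [-3.08, 3.08], [-0.75, 2.2], [0.22, 2.44], [-1.43, 4.57], [0, 2.65], [-2.85, 2.85]. Speed limits (rad/s): [2.79, 2.79, 3.14, 3.14, 3.14, 3.14].

## Interface

Orientations are given as a unit quaternion [x, y, z, w].
In Python, from rig import robot gives the robot as it stands. The module is installed in compiled form; this text tells all that it offers.
- The arm moves only by the tool send_rows, never from a script. Its argument "increments" is one flat list of numbers, 7 for each row, row after row: the turn, a rotation vector about the world's x, y, z in rad, then the shift along the world's x, y, z in cm, then the opening, from 0 (shut) to 1 (fully open). A call has 1 to 20 rows; each row shifts and turns the commanded pose from where the row before left it; what a row does not reach is not made up. A row lasts 1/12 s, in which the tool goes at most 41.7 mm and 7.16 degrees, less where a joint would pass 70% of its speed; a pose out of reach is approached as far as the arm can. A call is refused whole if a number of a shift passes 4.17 or a number of a turn 0.125, either way. A call with a gripper value outside its range is refused whole. The fingers move at their own pace and stop on an object; "newtons" is the grip in N (left out, the last holds). Time passes only in rows, so rows that do not move let the fingers close. It gives the time, the measured TCP pose, the force, the opening and the grip force at its end, in the units of the state.
- robot.get_obs(): the state, without advancing time (a new reading comes with each control period).
- robot.camera(name): name is "scene" or "side" or "wrist"; returns a dict with "image" (480x640x3 uint8, red, green, blue), "range_z" (480x640 float32, m along the optical axis (not along the pixel's ray), 0 where there is no reading), "fx", "fy", "cx", "cy" (pixels), "R" (3x3) and "t" (3): a world point X has camera coordinates R X + t. Camera axes: x right, y down, z forward; pixel columns grow to the right and rows downward; lengths in m; the calibration is good to about 2 mm. A picture is of the moment at which its call begins.
- robot.hand_in(): hands the job in; it is judged then, once.
The state is a dict: "time": time; "q": joint angles; "joint_velocities": joint speeds; "joint_torque": joint torques, N m; "position": TCP position; "tool_rot": TCP orientation; "ft_force": force on the tool from outside, world axes, zero at the start; "moment": the same for the moment, N m; "grip_width": finger opening in m; "grip_force": force on a finger pad.
Only numpy, scipy, OpenCV 4.12 (cv2) and the standard library are available. Lean on these libraries where they do the work, as an engineer would, in place of code of your own. Each camera call takes 0.05 s, during which the arm holds its last target. There are 200 camera calls.

## Task

Get the powder brush ready for dipping: first twist the ring on top of the loose-powder jar anticlockwise (seen from above) until its sifter is fully open. Then lift the broader of the two hanging brushes straight up out of the stand, carry it over the top of the bottle organiser without the brush touching it, and finish still holding the brush upright and motionless, centred over the jar with its bristles pointing down and their tip about one centimetre above the ring, not touching. Do not let go at the end, never let the bristles touch the jar, and do not knock the other things about.

Things in the scene. Friction and masses are not known exactly. Their poses are not given: they have to be found in the camera images.
- jar: Fixed loose-powder jar: square black base 100 x 100 x 18, on it a clear round jar (diameter 47) with a ribbed black twist ring, diameter 50, 58 to 78 above the table; flat white sifter on top, overall height 80. Origin on the jar axis at table height, z up. It stands on one side of the organiser, the stand on the other.
- jar_top (a point): Centre of the jar's top, on its axis, 80 above the table.
- ring (a joint): Turn of the jar's twist ring about the vertical jar axis in rad: 0 = shut, grows anticlockwise seen from above, stop at 1.3 = fully open. Starts somewhere from 0 to 0.35. Stays where it is left; friction about 0.05 N m; it does not rise. Grip it from above across its diameter of 50.
- stand: Fixed brush stand: foot 90 (x) x 170 (y) x 8, four thin legs, clear top plate 90 x 170, its upper face 80 above the table, with two through holes (diameter 39) on its y axis at y = -37.5 and +37.5. Origin at table height under the middle.
- powder_brush: The broader brush, hanging upright by its collar in either hole of the stand. Diameters along its z: bristles 32 (z 0 to 36), ferrule 27, collar 50 (z 45 to 50), black round handle 26 (z 50 to 105). Origin: centre of the bristle tip, z up the handle. Hanging, tip 35 and handle top 140 above the table. 50 to 100 g. Raise it 50 straight up before moving sideways.
- organiser: Fixed black box 300 (its x) x 90 (its y) x 55 high, full of bottles fixed in it, the tallest 145 above the table. Origin at table height under its middle. It runs away from the robot between the stand and the jar.
- organiser_top (a point): Point 150 above the table over the organiser's middle, just above all bottles; axes as the organiser.
- slim_brush: A second, slimmer make-up brush hanging in the other hole of the stand (either hole): same collar (diameter 50), handle diameter 14, bristles diameter 18. Origin at the centre of its bristle tip. Leave it hanging.
- cream_jar: Closed round cream jar, diameter 60, 50 tall, standing. Bystander.
- lipstick: Black lipstick tube, diameter 20, 75 tall, standing. Bystander.
- compact: Flat black compact, 80 x 80 x 16, lying. Bystander.
- lotion: White lotion bottle, diameter 60, 160 tall, standing. Bystander.
- brush_cup: White ceramic cup, diameter 80, with three long brushes fixed in it bristles up, 190 tall overall. Bystander.
- spatula: Flat steel mixing spatula, 155 x 20 x 5, lying on the table. Bystander.
Not all that is in view belongs to the job. What is shaped like the jar but orange is not meant.

How it is judged:
On the way, in this order (a step that is already met when the one before it is completed fails the run):
1. the jar's ring is twisted fully open (joint above 1.15 rad) (value of joint ring above 1.15 rad), for 0.2 s.
2. the powder brush is carried across above the organiser: tip over its 300 x 90 box, higher than 145 mm (height (world z) of powder_brush above 0.145 m and x of powder_brush in the frame of organiser between -0.15 and 0.15 m and y of powder_brush in the frame of organiser between -0.045 and 0.045 m), for 0.02 s.
At the end, for the whole second after the job is handed in: The program ends holding: ring still open (above 1.15 rad), powder brush gripped by the fingers and by nothing else, at rest, within 8 degrees of upright, bristle tip 3 to 20 mm above the jar's top and within 9 mm of its axis, touching neither jar nor anything else (value of joint ring above 1.15 rad and z of powder_brush in the frame of jar_top between 0.003 and 0.02 m and horizontal distance between powder_brush and jar_top below 0.009 m and angle between the z axis of powder_brush and the z axis of jar, either way round below 0.14 rad and z of powder_brush in the frame of jar above 0.08 m and linear speed of powder_brush below 0.02 m/s and contact force between the fingers and powder_brush above 1 N and contact force between powder_brush and jar below 0.05 N and contact force between powder_brush and organiser below 0.05 N and contact force between powder_brush and stand below 0.05 N and contact force between powder_brush and slim_brush below 0.05 N and contact force between powder_brush and cream_jar below 0.05 N and contact force between powder_brush and lipstick below 0.05 N); the arm keeps its last pose, push and grip.
It fails at once if the brush touches the jar (contact force between powder_brush and jar above 0.5 N).
It fails at once if the brush touches the organiser or its bottles (contact force between powder_brush and organiser above 0.5 N).
It fails at once if a bystander is moved more than 25 mm (distance of any of slim_brush, cream_jar, lipstick, compact, lotion, brush_cup, spatula from where it was at the start of the episode above 0.025 m).
It also fails if it takes over 64 s, if anything falls off the work surface, if the arm or the gripper's body presses on something with over 40 N, if the wrist force passes 120 N, or if a joint passes its speed limit or range.

## Working session

There is one attempt and no reset: what is moved stays moved. The work goes in short steps, Python scripts to look and compute and a tool call to move; the robot and the scene stay as the last step left them, time stands still between calls to the robot, and variables do not carry over. Pictures are saved under pics/ and viewed, at most 10 in all, crops included, and the job is handed in when it is done.

Besides the shell and the picture viewer there is one more tool, called by a JSON object that holds its "op" and its "data", one argument or row to a line. send_rows: Moves the arm, as the interface text tells. Its arguments: {"type":"object","properties":{"increments":{"type":"array"},"newtons":{"type":"number"}},"required":["increments"]}

```bash
mkdir -p pics
cat > h.py <<'E'
import numpy as np, cv2, pickle
from rig import robot
def snap(n,f):
    c=robot.camera(n); cv2.imwrite(f'pics/{f}.png',c['image'][:,:,::-1]); pickle.dump(c,open(f'pics/{f}.pkl','wb')); return c
def load(f): return pickle.load(open(f'pics/{f}.pkl','rb'))
def cloud(c):
    v,u=np.mgrid[:480,:640]; z=c['range_z']
    p=np.stack([(u-c['cx'])/c['fx']*z,(v-c['cy'])/c['fy']*z,z],-1)
    return (p-c['t'])@c['R']   # R^T (p-t)
def onplane(c,u,v,h):
    d=c['R'].T@np.array([(u-c['cx'])/c['fx'],(v-c['cy'])/c['fy'],1]); o=-c['R'].T@c['t']
    return o+d*(h-o[2])/d[2]
E
python3 - <<'E'
from h import *
for n in('scene','side'):
    c=snap(n,n+'0'); print(n,-c['R'].T@c['t'],c['R'][2])
print(robot.get_obs())
E
```

```text
scene [1.20712775 0.63610511 1.07803236] [-0.54424216 -0.47147949 -0.69390746]
side [0.00878495 0.79336963 1.11670387] [ 0.33393856 -0.58049447 -0.74263801]
{'time': 0.1, 'q': array([-1.36250419e+00,  5.28359981e-01,  1.43378307e+00,  6.79411959e-06,
        1.18140809e+00, -1.78499238e-01]), 'joint_velocities': array([-0.0003825 , -0.00224822, -0.00157028, -0.00264554, -0.00044789,
       -0.00141163]), 'joint_torque': array([-3.43265920e-04, -4.40985417e+01, -1.77151501e+01,  6.33437256e-02,
        5.34102239e-02, -4.86260478e-05]), 'position': array([ 0.23565456, -0.57816901,  0.22967477]), 'tool_rot': array([ 9.81357047e-01,  1.92191020e-01, -1.14455698e-05, -9.79181937e-04]), 'ft_force': array([-0.17668351, -0.05255644, -0.33338527]), 'moment': array([-0.00270584, -0.02909515, -0.032069  ]), 'grip_force': 0.0, 'grip_width': 0.08716142569643373}
```

View pics/scene0.png

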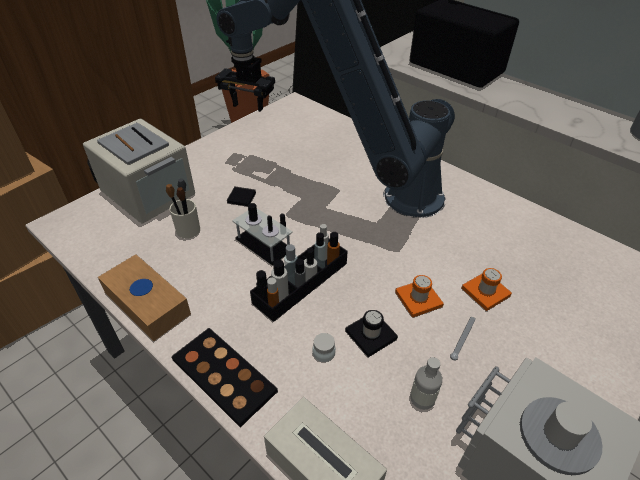

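View pics/side0.png

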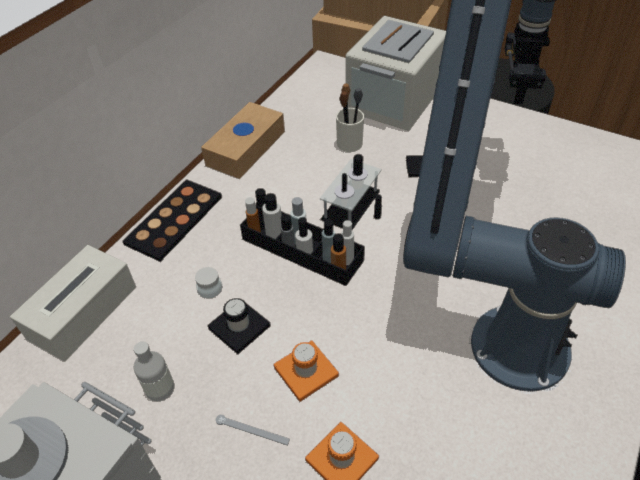

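Scene view: the black jar is at about (373,325), with two orange decoys at (421,290) and (490,282). The stand is at (262,230). Its broad brush is at about (253,213), the slim one at (269,225), and the lipstick at (283,220). In the side view the jar is at (236,313), the broad handle at (358,163) and the slim one at (345,183). The black jar fits the description because the orange ones are excluded. I'll check both in one enlarged crop.

Run:
```python
from h import *
s=load('scene0');d=load('side0')
a=cv2.resize(s['image'][190:270,220:300],(400,400),interpolation=cv2.INTER_CUBIC)
b=cv2.resize(d['image'][140:220,310:390],(400,400),interpolation=cv2.INTER_CUBIC)
e=cv2.resize(s['image'][300:340,350:400],(400,200)[:2] and (400,320),interpolation=cv2.INTER_CUBIC)
f=cv2.resize(d['image'][290:330,212:262],(400,320),interpolation=cv2.INTER_CUBIC)
o=np.vstack([np.hstack([a,b]),np.hstack([e,f])]); o=cv2.resize(o,(640,576))
cv2.imwrite('pics/crop1.png',o[:,:,::-1])
for n,c,b in(('scene',s,[(220,300,190,270),(350,400,300,340)]),('side',d,[(310,390,140,220),(212,262,290,330)])):
    P=cloud(c)
    for (u0,u1,v0,v1),zs in zip(b,[(.132,.146),(.075,.084)]):
        m=np.zeros((480,640),bool);m[v0:v1,u0:u1]=1
        m&=(P[...,2]>zs[0])&(P[...,2]<zs[1])&(c['range_z']>0)
        k,l,st,ce=cv2.connectedComponentsWithStats(m.astype('uint8'))
        for i in range(1,k):
            q=P[l==i]
            if len(q)>5:print(n,zs,len(q),ce[i].round(1),q.mean(0).round(4),q.min(0).round(3),q.max(0).round(3))
# top map of all things above z>.01 in the organiser region
P=cloud(s)
q=P[(P[...,2]>.05)&(P[...,2]<.16)&(s['range_z']>0)]
q=q[(q[:,0]>.3)&(q[:,0]<.9)&(q[:,1]>-.45)&(q[:,1]<.1)]
print(len(q))
for u,v in((347,262),(268,314),(254,301),(252,283)):print(u,v,P[v,u])
```

```text
scene (0.132, 0.146) 55 [251.8 206.3] [ 0.5219 -0.2471  0.1397] [ 0.509 -0.267  0.133] [ 0.533 -0.236  0.145]
scene (0.132, 0.146) 21 [269.1 217.8] [ 0.521  -0.1734  0.1381] [ 0.514 -0.184  0.132] [ 0.526 -0.166  0.145]
scene (0.132, 0.146) 56 [290.  249.5] [ 0.5738 -0.0352  0.1412] [ 0.559 -0.049  0.132] [ 0.585 -0.024  0.146]
scene (0.132, 0.146) 54 [278.3 265.9] [ 0.6373 -0.0152  0.1412] [ 0.621 -0.031  0.132] [ 0.647 -0.005  0.146]
scene (0.075, 0.084) 263 [372.9 317.9] [0.5621 0.2463 0.0797] [0.536 0.22  0.075] [0.587 0.272 0.084]
side (0.132, 0.146) 69 [357.8 157.5] [ 0.5196 -0.247   0.1389] [ 0.508 -0.267  0.132] [ 0.533 -0.235  0.146]
side (0.132, 0.146) 28 [344.1 175.6] [ 0.5189 -0.1722  0.1379] [ 0.513 -0.181  0.133] [ 0.525 -0.164  0.145]
side (0.075, 0.084) 351 [234.6 307.5] [0.5596 0.2468 0.0785] [0.535 0.22  0.075] [0.586 0.272 0.084]
6282
347 262 [3.98291430e-01 2.84924856e-02 7.38468622e-05]
268 314 [0.70385345 0.00457797 0.01713249]
254 301 [ 0.70151282 -0.05347472  0.02147471]
252 283 [ 0.65226325 -0.11868709  0.00348515]
```

View pics/crop1.png

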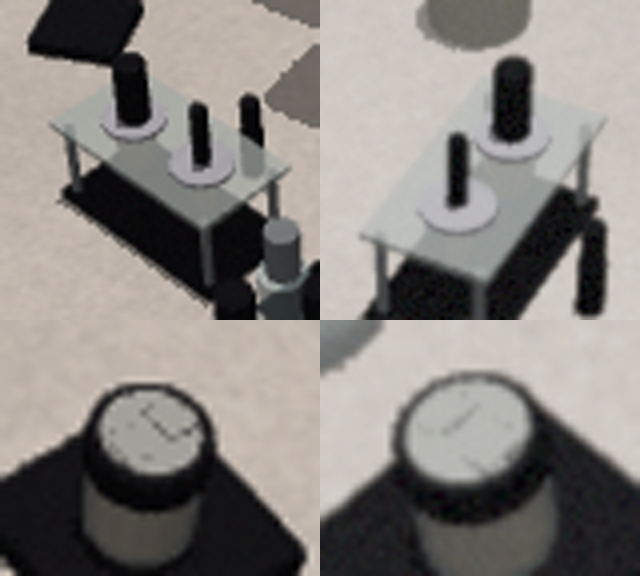

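The crop confirms both. The broad black handle sits in the rear hole at (0.521,-0.248), and the slim one at (0.520,-0.173) with the lipstick behind it. The black jar with the white sifter is at (0.561,0.246). I'll move above the jar.

{"op": "send_rows", "data": {
  "increments": [0, 0, 0, 1.3, 3.3, 0.2, 1, 0, 0, 0, 1.3, 3.3, 0.2, 1, 0, 0, 0, 1.3, 3.3, 0.2, 1, 0, 0, 0, 1.3, 3.3, 0.2, 1, 0, 0, 0, 1.3, 3.3, 0.2, 1, 0, 0, 0, 1.3, 3.3, 0.2, 1, 0, 0, 0, 1.3, 3.3, 0.2, 1, 0, 0, 0, 1.3, 3.3, 0.2, 1, 0, 0, 0, 1.3, 3.3, 0.2, 1, 0, 0, 0, 1.3, 3.3, 0.2, 1, 0, 0, 0, 1.3, 3.3, 0.2, 1, 0, 0, 0, 1.3, 3.3, 0.2, 1, 0, 0, 0, 1.3, 3.3, 0.2, 1, 0, 0, 0, 1.3, 3.3, 0.2, 1, 0, 0, 0, 1.3, 3.3, 0.2, 1, 0, 0, 0, 1.3, 3.3, 0.2, 1, 0, 0, 0, 1.3, 3.3, 0.2, 1, 0, 0, 0, 1.3, 3.3, 0.2, 1, 0, 0, 0, 1.3, 3.3, 0.2, 1, 0, 0, 0, 1.3, 3.3, 0.2, 1]
}}

```text
time: 1.77
position: [0.4958, 0.0831, 0.2704]
tool_rot: [0.981, 0.192, -0.0, -0.0]
ft_force: [2.0, -0.8, 0.8]
grip_width: 0.087
grip_force: 0.0
```

Run:
```python
from h import *
s=load('scene0');P=cloud(s)
for n,(u0,u1,v0,v1) in dict(lotion=(408,445,358,412),cream=(310,338,333,362),cup=(165,202,180,240),lip=(278,288,212,224)).items():
    q=P[v0:v1,u0:u1].reshape(-1,3);q=q[(q[:,2]>.03)]
    print(n,q.min(0).round(3),q.max(0).round(3))
q=P[240:318,245:352].reshape(-1,3);q=q[q[:,2]>.045];print('org',np.percentile(q,[1,99],axis=0).round(3),q.max(0))
print(cv2.minAreaRect(q[:,:2].astype('float32')))
```

```text
lotion [0.595 0.417 0.03 ] [1.207 0.636 1.078]
cream [0.658 0.163 0.03 ] [1.207 0.636 1.078]
cup [ 0.509 -0.575  0.03 ] [1.207 0.636 1.078]
lip [ 0.431 -0.212  0.044] [1.207 0.636 1.078]
org [[ 0.412 -0.149  0.046]
 [ 0.705  0.031  0.149]] [1.20712775 0.63610511 1.07803236]
((0.8701903820037842, 0.21803659200668335), (1.0415477752685547, 0.2615543603897095), 37.03666305541992)
```

{"op": "send_rows", "data": {
  "increments": [0, 0, 0, 1.3, 3.26, 0, 1, 0, 0, 0, 1.3, 3.26, 0, 1, 0, 0, 0, 1.3, 3.26, 0, 1, 0, 0, 0, 1.3, 3.26, 0, 1, 0, 0, 0, 1.3, 3.26, 0, 1, 0, 0, 0, 0, 0, -3, 1, 0, 0, 0, 0, 0, -3, 1, 0, 0, 0, 0, 0, -2, 1, 0, 0, 0, 0, 0, 0, 1, 0, 0, 0, 0, 0, 0, 1]
}}

```text
time: 2.6
position: [0.5598, 0.244, 0.1892]
tool_rot: [0.981, 0.192, -0.002, 0.0]
ft_force: [1.2, 0.3, 0.5]
grip_width: 0.0873
grip_force: 0.0
```

Run:
```python
from h import *
c=snap('wrist','w1');P=cloud(c);o=robot.get_obs();print(o['position'],o['q'])
m=(P[...,2]>.073)&(P[...,2]<.086)&(c['range_z']>0)&(np.hypot(P[...,0]-.561,P[...,1]-.246)<.05)
q=P[m];print(len(q));
if len(q)>10:
    print(q.mean(0),q.min(0),q.max(0),cv2.minEnclosingCircle(q[:,:2].astype('float32')))
```

```text
[0.56115887 0.24422482 0.19085466] [2.28096349e-01 5.55774476e-01 1.50627762e+00 2.97572069e-05
 1.07931784e+00 1.41219820e+00]
2944
[0.56214617 0.24487615 0.0789579 ] [0.53528412 0.21853609 0.07328263] [0.5870011  0.27023766 0.08220356] ((0.5610207319259644, 0.24431034922599792), 0.026388980448246002)
```

View pics/w1.png

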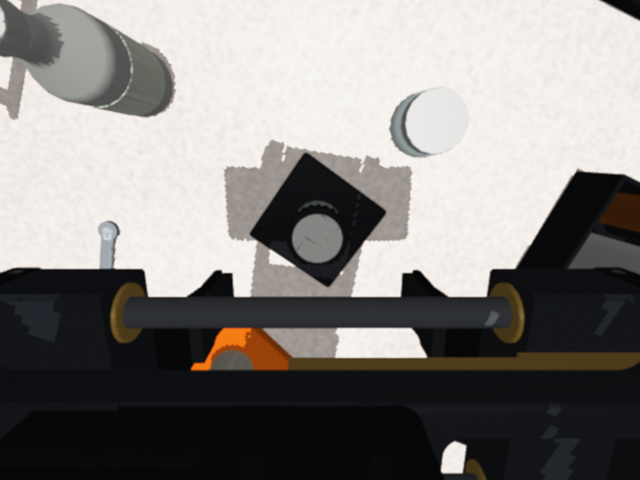

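The wrist view shows the jar top at (317,238), centred between the fingers, with the lotion at (90,60) and the cream jar at (430,122) both clear. The jar axis is at (0.561,0.2445) and the TCP is already within 1 mm of it. I'll descend and grip the ring.

{"op": "send_rows", "data": {
  "increments": [0, 0, 0, 0, 0, -3, 1, 0, 0, 0, 0, 0, -3, 1, 0, 0, 0, 0, 0, -3, 1, 0, 0, 0, 0, 0, -2.4, 1, 0, 0, 0, 0, 0, -1, 1, 0, 0, 0, 0, 0, -1, 1, 0, 0, 0, 0, 0, 0, 1, 0, 0, 0, 0, 0, 0, 0.3, 0, 0, 0, 0, 0, 0, 0.3, 0, 0, 0, 0, 0, 0, 0.3, 0, 0, 0, 0, 0, 0, 0.3, 0, 0, 0, 0, 0, 0, 0.3, 0, 0, 0, 0, 0, 0, 0.3],
  "newtons": 15
}}

```text
time: 3.73
position: [0.561, 0.2443, 0.0571]
tool_rot: [0.981, 0.192, 0.0, -0.0]
ft_force: [0.3, -0.3, -0.1]
grip_width: 0.0548
grip_force: 0.0
```

{"op": "send_rows", "data": {
  "increments": [0, 0, 0, 0, 0, 0, 0.3, 0, 0, 0, 0, 0, 0, 0.3, 0, 0, 0, 0, 0, 0, 0.3, 0, 0, 0, 0, 0, 0, 0.3]
}}

```text
time: 4.07
position: [0.5608, 0.2445, 0.0569]
tool_rot: [0.981, 0.192, 0.0, -0.0]
ft_force: [-1.5, 1.9, 3.1]
grip_width: 0.0494
grip_force: 15.0
```

Gripped at 49.4 mm. Now twist anticlockwise.

{"op": "send_rows", "data": {
  "increments": [0, 0, 0.08, 0, 0, 0, 0.3, 0, 0, 0.08, 0, 0, 0, 0.3, 0, 0, 0.08, 0, 0, 0, 0.3, 0, 0, 0.08, 0, 0, 0, 0.3, 0, 0, 0.08, 0, 0, 0, 0.3, 0, 0, 0.08, 0, 0, 0, 0.3, 0, 0, 0.08, 0, 0, 0, 0.3, 0, 0, 0.08, 0, 0, 0, 0.3, 0, 0, 0.08, 0, 0, 0, 0.3, 0, 0, 0.08, 0, 0, 0, 0.3, 0, 0, 0.08, 0, 0, 0, 0.3, 0, 0, 0.08, 0, 0, 0, 0.3]
}}

```text
time: 5.07
position: [0.561, 0.2443, 0.0568]
tool_rot: [0.781, 0.625, 0.0, 0.0]
ft_force: [-0.4, 1.2, 2.5]
grip_width: 0.0496
grip_force: 15.0
```

```bash
python3 -c "
from h import *
o=robot.get_obs();print(o['moment'],o['ft_force'],o['q'],o['position'],o['tool_rot'])"
```

```text
[ 0.19846138  0.05012935 -0.07629753] [-0.38371828  1.2053748   2.45718084] [2.28259526e-01 7.42223766e-01 1.59189046e+00 1.96981535e-04
 8.06832586e-01 4.48418300e-01] [0.56104342 0.24433425 0.05684124] [7.80550244e-01 6.25092958e-01 3.21939181e-04 7.54525046e-05]
```

{"op": "send_rows", "data": {
  "increments": [0, 0, 0.06, 0, 0, 0, 0.3, 0, 0, 0.06, 0, 0, 0, 0.3, 0, 0, 0.06, 0, 0, 0, 0.3, 0, 0, 0.06, 0, 0, 0, 0.3, 0, 0, 0.0, 0, 0, 0, 0.3]
}}

```text
time: 5.48
position: [0.5611, 0.2443, 0.0569]
tool_rot: [0.701, 0.713, 0.0, 0.0]
ft_force: [-0.9, 0.8, 3.6]
grip_width: 0.0492
grip_force: 15.0
```

```bash
python3 -c "
from h import *
o=robot.get_obs();print(o['moment'],o['ft_force'],o['q'],o['position'],2*np.arctan2(*o['tool_rot'][1::-1]))"
```

```text
[ 0.21018162 -0.05942417  0.0711536 ] [-0.90632856  0.81299397  3.62435791] [ 2.28258864e-01  7.42227542e-01  1.59178707e+00 -1.07014200e-05
  8.06739918e-01  2.11111783e-01] [0.56114526 0.2443117  0.05686012] 1.5879508087423018
```

{"op": "send_rows", "data": {
  "increments": [0, 0, 0.06, 0, 0, 0, 0.3, 0, 0, 0.06, 0, 0, 0, 0.3]
}}

```text
time: 5.65
position: [0.5612, 0.2442, 0.0567]
tool_rot: [0.658, 0.753, 0.0, 0.0]
ft_force: [0.6, -1.0, 1.3]
grip_width: 0.0492
grip_force: 15.0
```

```bash
python3 -c "
from h import *
o=robot.get_obs();print(o['moment'],o['joint_torque'],2*np.arctan2(*o['tool_rot'][1::-1]))"
```

```text
[-0.04998404 -0.1879251  -0.45267265] [ 7.56928660e-01 -4.57736278e+01 -1.08765247e+01 -2.60687275e-01
  1.02841817e-01 -3.30126774e-02] 1.7059212695397967
```

{"op": "send_rows", "data": {
  "increments": [0, 0, 0.06, 0, 0, 0, 0.3, 0, 0, 0.06, 0, 0, 0, 0.3]
}}

```text
time: 5.82
position: [0.5613, 0.244, 0.0565]
tool_rot: [0.611, 0.791, 0.0, 0.0]
ft_force: [1.9, -0.0, 1.0]
grip_width: 0.0492
grip_force: 15.0
```

```bash
python3 -c "
from h import *
o=robot.get_obs();print(o['moment'],o['joint_torque'],2*np.arctan2(*o['tool_rot'][1::-1]))"
```

```text
[-0.08767361 -0.23546604 -0.44949662] [ 7.90368374e-01 -4.62296605e+01 -1.08054945e+01 -2.30978401e-01
  2.22531245e-01 -4.19776887e-02] 1.8257363426498576
```

The moment jumped from about 0.08 to 0.45 N m and then levelled off, so the ring is at its stop and the pads are slipping. I'll release, rise and look.

{"op": "send_rows", "data": {
  "increments": [0, 0, 0, 0, 0, 0, 0.3, 0, 0, 0, 0, 0, 0, 0.3, 0, 0, 0, 0, 0, 0, 1, 0, 0, 0, 0, 0, 0, 1, 0, 0, 0, 0, 0, 0, 1, 0, 0, 0, 0, 0, 0, 1, 0, 0, 0, 0, 0, 0, 1, 0, 0, 0, 0, 0, 2, 1, 0, 0, 0, 0, 0, 3, 1, 0, 0, 0, 0, 0, 4, 1, 0, 0, 0, 0, 0, 4, 1, 0, 0, 0, 0, 0, 4, 1, 0, 0, 0, 0, 0, 4, 1]
}}

```text
time: 6.9
position: [0.5602, 0.2441, 0.2684]
tool_rot: [0.611, 0.792, -0.0, -0.0]
ft_force: [1.6, 0.1, 0.7]
grip_width: 0.087
grip_force: 0.0
```

Run:
```python
from h import *
c=snap('scene','s2');d=snap('side','d2');P=cloud(d)
s=load('scene0');d0=load('side0')
f=lambda im,u,v:cv2.resize(im[v-16:v+16,u-20:u+20],(400,320),interpolation=cv2.INTER_CUBIC)
o=np.vstack([np.hstack([f(s['image'],373,322),f(c['image'],373,322)]),np.hstack([f(d0['image'],236,312),f(d['image'],236,312)])])
cv2.imwrite('pics/crop2.png',cv2.resize(o,(700,560))[:,:,::-1])
# brush: handle top refined, both views
for n in('scene0','side0'):
    c=load(n);P=cloud(c);m=(P[...,2]>.1375)&(P[...,2]<.1425)&(np.hypot(P[...,0]-.521,P[...,1]+.248)<.03)
    q=P[m];print(n,len(q),q.mean(0),cv2.minEnclosingCircle(q[:,:2].astype('float32')))
    for z,r in((.085,.05),):
        m=(abs(P[...,2]-.085)<.003)&(np.hypot(P[...,0]-.521,P[...,1]+.248)<.035)&(c['range_z']>0);q=P[m];print(len(q),cv2.minEnclosingCircle(q[:,:2].astype('float32')))
print(robot.get_obs()['position'])
```

```text
scene0 28 [ 0.52004825 -0.24881239  0.13983809] ((0.5206180810928345, -0.2498238980770111), 0.014254921115934849)
117 ((0.5212054252624512, -0.2478400468826294), 0.03459235280752182)
side0 41 [ 0.51999204 -0.2475807   0.14024341] ((0.5207828879356384, -0.2469656616449356), 0.013612296432256699)
134 ((0.5200930833816528, -0.2471255362033844), 0.03350961208343506)
[0.56504149 0.24545897 0.27476729]
```

View pics/crop2.png

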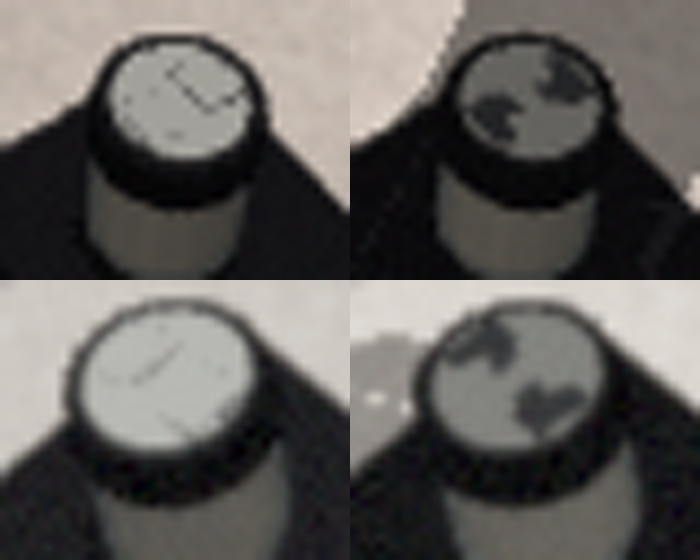

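The sifter was plain before (left) and now shows two dark openings (right), in both views. Next is the brush.

{"op": "send_rows", "data": {
  "increments": [0, 0, -0.018, -0.29, -3.5, 0, 1, 0, 0, -0.018, -0.29, -3.5, 0, 1, 0, 0, -0.018, -0.29, -3.5, 0, 1, 0, 0, -0.018, -0.29, -3.5, 0, 1, 0, 0, -0.018, -0.29, -3.5, 0, 1, 0, 0, -0.018, -0.29, -3.5, 0, 1, 0, 0, -0.018, -0.29, -3.5, 0, 1, 0, 0, -0.018, -0.29, -3.5, 0, 1, 0, 0, -0.018, -0.29, -3.5, 0, 1, 0, 0, -0.018, -0.29, -3.5, 0, 1, 0, 0, -0.018, -0.29, -3.5, 0, 1, 0, 0, -0.018, -0.29, -3.5, 0, 1, 0, 0, -0.018, -0.29, -3.5, 0, 1, 0, 0, -0.018, -0.29, -3.5, 0, 1, 0, 0, 0, 0, -0.2, -2, 1, 0, 0, 0, 0, 0, -2, 1, 0, 0, 0, 0, 0, 0, 1, 0, 0, 0, 0, 0, 0, 1, 0, 0, 0, 0, 0, 0, 1]
}}

```text
time: 8.58
position: [0.5204, -0.2475, 0.2268]
tool_rot: [0.705, 0.709, 0.0, 0.0]
ft_force: [-0.5, -0.3, 0.0]
grip_width: 0.087
grip_force: 0.0
```

Run:
```python
from h import *
c=snap('wrist','w2');P=cloud(c);o=robot.get_obs();print(o['position'],o['q'],2*np.arctan2(*o['tool_rot'][1::-1]))
for x,y in((.5205,-.248),(.52,-.173)):
    m=(P[...,2]>.136)&(P[...,2]<.144)&(c['range_z']>0)&(np.hypot(P[...,0]-x,P[...,1]-y)<.03)
    q=P[m];print(len(q))
    if len(q)>10: print(q.mean(0),cv2.minEnclosingCircle(q[:,:2].astype('float32')))
```

```text
[ 0.52081572 -0.24762427  0.22743907] [-6.37515366e-01  4.65350011e-01  1.56092733e+00  1.75511898e-05
  1.11373155e+00 -6.42354498e-01] 1.5756277253998574
859
[ 0.52101873 -0.25084621  0.14005193] ((0.5209319591522217, -0.2515941858291626), 0.012967954389750957)
308
[ 0.52076468 -0.17691064  0.13981071] ((0.520881175994873, -0.1767401546239853), 0.0069569190964102745)
```

View pics/w2.png

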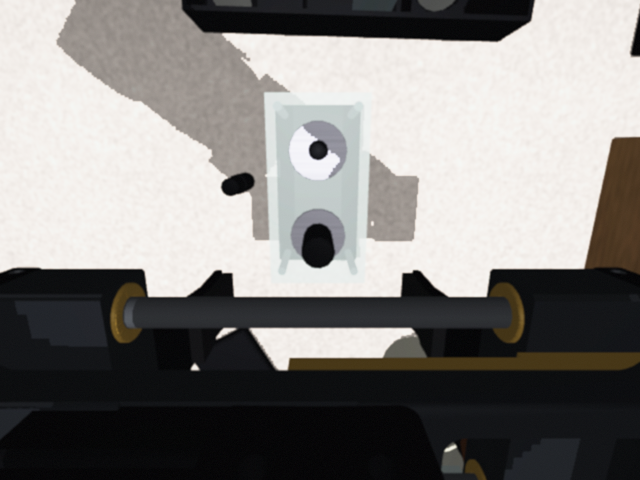

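The wrist view shows the broad handle at (318,247), the slim one at (318,150) and the lipstick at (238,184). All are clear of the fingers, which close along x. I'll shift 2 mm in -y, descend and grip.

{"op": "send_rows", "data": {
  "increments": [0, 0, 0, 0, -0.2, -3, 1, 0, 0, 0, 0, 0, -3, 1, 0, 0, 0, 0, 0, -3, 1, 0, 0, 0, 0, 0, -2, 1, 0, 0, 0, 0, 0, -1, 1, 0, 0, 0, 0, 0, 0, 1, 0, 0, 0, 0, 0, 0, 0, 0, 0, 0, 0, 0, 0, 0, 0, 0, 0, 0, 0, 0, 0, 0, 0, 0, 0, 0, 0, 0, 0, 0, 0, 0, 0, 0, 0, 0, 0, 0, 0, 0, 0, 0, 0, 0, 0, 0, 0, 0, 0, 0, 0, 0, 0, 0, 0, 0, 0, 0, 0, 0, 0, 0, 0, 0, 0, 0, 0, 0, 0, 0, 0, 0, 0, 0, 0, 0, 0, 0, 0, 0, 0, 0, 0, 0, 0, 0, 0, 0, 0, 0, 0],
  "newtons": 20
}}

```text
time: 10.22
position: [0.5202, -0.2498, 0.1065]
tool_rot: [0.706, 0.709, -0.0, -0.0]
ft_force: [0.9, 0.4, -0.3]
grip_width: 0.0253
grip_force: 20.0
```

{"op": "send_rows", "data": {
  "increments": [0, 0, 0, 0, 0, 1, 0, 0, 0, 0, 0, 0, 1, 0, 0, 0, 0, 0, 0, 1, 0, 0, 0, 0, 0, 0, 1, 0, 0, 0, 0, 0, 0, 1, 0, 0, 0, 0, 0, 0, 1.5, 0, 0, 0, 0, 0, 0, 2, 0, 0, 0, 0, 0, 0, 2, 0, 0, 0, 0, 0, 0, 2, 0, 0, 0, 0, 0, 0, 1.5, 0, 0, 0, 0, 0, 0, 0.8, 0, 0, 0, 0, 0, 0, 0.5, 0, 0, 0, 0, 0, 0, 0, 0, 0, 0, 0, 0, 0, 0, 0]
}}

```text
time: 11.38
position: [0.5198, -0.2495, 0.2591]
tool_rot: [0.706, 0.709, -0.0, -0.0]
ft_force: [0.5, -0.8, -0.5]
grip_width: 0.0255
grip_force: 20.0
```

```bash
cat >> h.py <<'E'
def brush(c,x,y,ztip):
    # points of the brush below the fingers, in height bands
    P=cloud(c);near=(np.hypot(P[...,0]-x,P[...,1]-y)<.033)&(c['range_z']>0)
    for a,b,n in((-.004,.034,'bristle'),(.044,.051,'collar')):
        q=P[near&(P[...,2]>ztip+a)&(P[...,2]<ztip+b)]
        if len(q)>20: 
            from scipy.optimize import least_squares
            r=.016 if n=='bristle' else .025
            if n=='bristle':
                f=least_squares(lambda p:np.hypot(q[:,0]-p[0]-p[2]*(q[:,2]-ztip),q[:,1]-p[1]-p[3]*(q[:,2]-ztip))-r,[x,y,0,0],loss='soft_l1',f_scale=.002)
                print(n,len(q),f.x.round(4),'zmin',np.percentile(q[:,2],[0,2]).round(4))
            else: print(n,len(q),cv2.minEnclosingCircle(q[:,:2].astype('float32')),q[:,2].min(),q[:,2].max())
E
python3 - <<'E'
from h import *
for n in('scene','side'):
    c=snap(n,n+'3');brush(c,.5205,-.2495,.178)
o=robot.get_obs();print(o['position'],o['ft_force'],o['grip_width'])
a=load('scene3')['image'][100:300,150:390];b=load('side3')['image'][50:250,260:500]
cv2.imwrite('pics/crop3.png',cv2.resize(np.hstack([a,b]),(800,334))[:,:,::-1])
E
```

```text
bristle 43 [ 0.5126 -0.2596  0.1914  0.2952] zmin [0.1918 0.1925]
bristle 75 [ 0.521  -0.2564 -0.0358  0.1529] zmin [0.1861 0.1904]
[ 0.51957297 -0.24937154  0.25841658] [ 0.56624807 -0.48699115 -0.49946676] 0.02505127778881609
```

View pics/crop3.png

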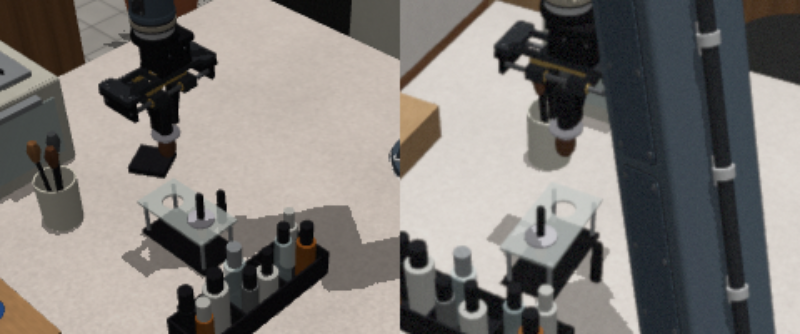

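The brush hangs upright in the jaws at (165,150) in the left crop, with the slim brush still in the stand. The tip is at about 0.187 m. Now carry it across.

{"op": "send_rows", "data": {
  "increments": [0, 0, 0, 0.2, 1, 0, 0, 0, 0, 0, 0.2, 2, 0, 0, 0, 0, 0, 0.2, 2.6, 0, 0, 0, 0, 0, 0.2, 2.6, 0, 0, 0, 0, 0, 0.2, 2.6, 0, 0, 0, 0, 0, 0.2, 2.6, 0, 0, 0, 0, 0, 0.2, 2.6, 0, 0, 0, 0, 0, 0.2, 2.6, 0, 0, 0, 0, 0, 0.2, 2.6, 0, 0, 0, 0, 0, 0.2, 2.6, 0, 0, 0, 0, 0, 0.2, 2.6, 0, 0, 0, 0, 0, 0.2, 2.6, 0, 0, 0, 0, 0, 0.2, 2.6, 0, 0, 0, 0, 0, 0.2, 2.6, 0, 0, 0, 0, 0, 0.2, 2.6, 0, 0, 0, 0, 0, 0.2, 2.6, 0, 0, 0, 0, 0, 0.2, 2.6, 0, 0, 0, 0, 0, 0.2, 2.6, 0, 0, 0, 0, 0, 0.2, 2.6, 0, 0]
}}

```text
time: 13.07
position: [0.5572, 0.2241, 0.2586]
tool_rot: [0.706, 0.709, -0.001, -0.001]
ft_force: [-0.2, -0.1, -0.5]
grip_width: 0.0253
grip_force: 20.0
```

{"op": "send_rows", "data": {
  "increments": [0, 0, 0, 0.2, 1.5, 0, 0, 0, 0, 0, 0.05, 0.7, 0, 0, 0, 0, 0, 0, 0, -1, 0, 0, 0, 0, 0, 0, -2, 0, 0, 0, 0, 0, 0, -2, 0, 0, 0, 0, 0, 0, -1, 0, 0, 0, 0, 0, 0, 0, 0, 0, 0, 0, 0, 0, 0, 0, 0, 0, 0, 0, 0, 0, 0]
}}

```text
time: 13.82
position: [0.5615, 0.2437, 0.2003]
tool_rot: [0.706, 0.708, 0.001, 0.0]
ft_force: [0.4, 0.1, -0.9]
grip_width: 0.0257
grip_force: 20.0
```

Run:
```python
from h import *
for n in('scene','side'):
    c=snap(n,n+'4');brush(c,.561,.2445,.128)
    P=cloud(c);q=P[(P[...,2]>.075)&(P[...,2]<.084)&(np.hypot(P[...,0]-.561,P[...,1]-.2445)<.04)];print('jar',len(q),cv2.minEnclosingCircle(q[:,:2].astype('float32')))
o=robot.get_obs();print(o['position'],o['ft_force'],o['grip_width'])
f=lambda im,u,v:cv2.resize(im[v-50:v+30,u-40:u+40],(400,400),interpolation=cv2.INTER_CUBIC)
cv2.imwrite('pics/crop4.png',np.hstack([f(load('scene4')['image'],373,320),f(load('side4')['image'],236,310)])[:,:,::-1])
```

```text
bristle 68 [ 0.5594  0.2391 -0.0067  0.1124] zmin [0.1303 0.1339]
collar 44 ((0.5607697367668152, 0.24866552650928497), 0.02461324818432331) 0.1748222739050369 0.17897400805837374
jar 259 ((0.5610867738723755, 0.24541033804416656), 0.027214474976062775)
bristle 96 [ 0.5632  0.2394 -0.0205  0.1161] zmin [0.1318 0.1349]
collar 122 ((0.5608025789260864, 0.2435859739780426), 0.02504270151257515) 0.17217039613577398 0.17898485502782058
jar 339 ((0.5604386925697327, 0.24657438695430756), 0.026652159169316292)
[0.56166633 0.24407369 0.20083068] [ 0.46604461 -0.36925254 -0.73405511] 0.02573489511911386
```

View pics/crop4.png

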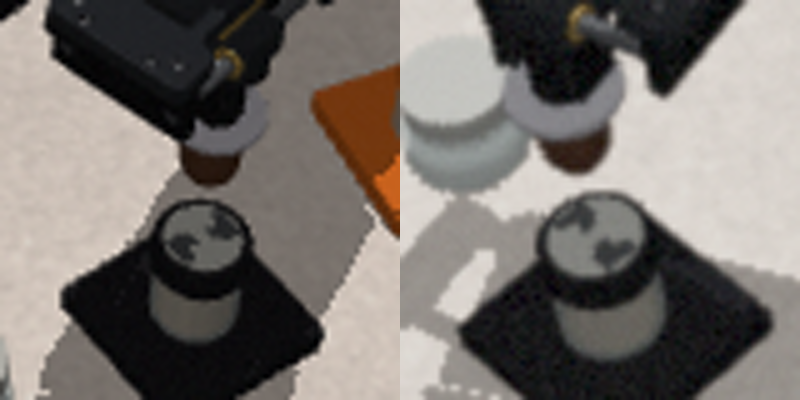

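```bash
cat > fit.py <<'E'
from h import *
from scipy.optimize import minimize
def fit(names,x,y,zt):
    t=np.linspace(0,2*np.pi,48);ring=lambda r,z:np.stack([r*np.cos(t),r*np.sin(t),z+0*t],1)
    parts=[np.vstack([ring(.016,.012),ring(.015,.004),ring(.009,0),ring(.016,.03),ring(.0135,.045)]),np.vstack([ring(.025,.045),ring(.025,.05)])]
    D=[]
    for n in names:
        c=load(n);P=cloud(c);near=np.hypot(P[...,0]-x,P[...,1]-y)<.045
        m=near&(P[...,2]>zt-.012)&(P[...,2]<zt+.054);ig=(P[...,2]>=zt+.054)&(np.hypot(P[...,0]-x,P[...,1]-y)<.2)
        S=8;big=lambda a:cv2.resize(a.astype('float32'),None,fx=S,fy=S,interpolation=cv2.INTER_LINEAR)>.5
        v,u=np.nonzero(m);b=(v.min()-8,v.max()+8,u.min()-8,u.max()+8)
        D.append((c,big(m[b[0]:b[1],b[2]:b[3]]),big(ig[b[0]:b[1],b[2]:b[3]]),b,S))
    def cost(p):
        e=0;z=np.array([p[2],p[3],1]);z/=np.linalg.norm(z);a=np.cross([0,1,0],z);a/=np.linalg.norm(a);A=np.stack([a,np.cross(z,a),z])
        for c,m,ig,b,S in D:
            M=np.zeros(m.shape,'uint8')
            for q in parts:
                X=(q@A+[p[0],p[1],p[4]])@c['R'].T+c['t'];uv=X[:,:2]/X[:,2:]*[c['fx'],c['fy']]+[c['cx'],c['cy']]
                uv=(uv-[b[2],b[0]]+.5)*S-.5
                cv2.fillConvexPoly(M,cv2.convexHull((uv*16).round().astype('int32')),1,shift=4)
            e+=((M>0)!=m)[~ig].sum()/S**2
        return e
    best=min((minimize(cost,[x,y,s0,s1,zt],method='Nelder-Mead',options=dict(initial_simplex=np.array([x,y,s0,s1,zt])+np.vstack([np.zeros(5),np.diag([.004,.004,.06,.06,.004])]),maxiter=500)) for s0 in(-.05,.05) for s1 in(0,.1)),key=lambda r:r.fun)
    print(names,best.x.round(4),round(best.fun,1),'upright cost',[round(min(cost([best.x[0]+dx,best.x[1]+dy,0,0,best.x[4]]) for dx in np.arange(-.006,.007,.002) for dy in np.arange(-.006,.007,.002)),1)])
E
python3 -c "
from fit import *
fit(['side4'],.561,.2425,.128);fit(['scene4'],.561,.2425,.128);fit(['scene4','side4'],.561,.2425,.128)"
```

```text
Traceback (most recent call last):
  File "fit.py", line 24, in fit
    print(names,best.x.round(4),round(best.fun,1),'upright cost',[round(min(cost([best.x[0]+dx,best.x[1]+dy,0,0,best.x[4]]) for dx in np.arange(-.006,.007,.002) for dy in np.arange(-.006,.007,.002)),1)])
                                                                        ~~~^^^^^^^^^^^^^^^^^^^^^^^^^^^^^^^^^^^^^^^^^^^^^^^^^^^^^^^^^^^^^^^^^^^^^^^^^^^^^^^^^^^^^^^^^^^^^^^^^^^^^^^^^^^^^^^^^^^^^^^^^^^
  File "fit.py", line 24, in <genexpr>
    print(names,best.x.round(4),round(best.fun,1),'upright cost',[round(min(cost([best.x[0]+dx,best.x[1]+dy,0,0,best.x[4]]) for dx in np.arange(-.006,.007,.002) for dy in np.arange(-.006,.007,.002)),1)])
                                                                            ~~~~^^^^^^^^^^^^^^^^^^^^^^^^^^^^^^^^^^^^^^^^^^^
  File "fit.py", line 14, in cost
    e=0;z=np.array([p[2],p[3],1]);z/=np.linalg.norm(z);a=np.cross([0,1,0],z);a/=np.linalg.norm(a);A=np.stack([a,np.cross(z,a),z])
                                  ^^^^^^^^^^^^^^^^^^^^
numpy._core._exceptions._UFuncOutputCastingError: Cannot cast ufunc 'divide' output from dtype('float64') to dtype('int64') with casting rule 'same_kind'
```

```bash
sed -i 's/p\[3\],1\])/p[3],1.])/' fit.py
python3 -c "
from fit import *
fit(['side4'],.561,.2425,.128);fit(['scene4'],.561,.2425,.128);fit(['scene4','side4'],.561,.2425,.128)"
```

```text
['side4'] [ 0.5674  0.2381 -0.0627  0.0438  0.1267] 16.8 upright cost [np.float64(30.8)]
['scene4'] [0.5534 0.2388 0.1127 0.0395 0.1286] 11.8 upright cost [np.float64(19.8)]
['scene4', 'side4'] [ 0.5614  0.2426 -0.0136  0.0267  0.135 ] 45.6 upright cost [np.float64(52.6)]
```

```bash
sed -i 's/^    best=min/    if ret: return cost\n    best=min/; s/def fit(names,x,y,zt)/def fit(names,x,y,zt,ret=False)/' fit.py
cat >> fit.py <<'E'
def tilt(names,x,y,zt):
    C=[fit([n],x,y,zt,True) for n in names]
    def sub(c,sx,sy,full=False):
        r=minimize(lambda p:c([p[0],p[1],sx,sy,zt]),[x,y],method='Nelder-Mead',options=dict(initial_simplex=[[x-.003,y-.003],[x+.004,y],[x,y+.004]],xatol=1e-4,fatol=.05))
        return r if full else r.fun
    g=np.round(np.arange(-.12,.161,.04),2)
    T=np.array([[sum(sub(c,sx,sy) for c in C) for sy in g] for sx in g]);print('cols sy',g);print(T.round(0))
    i,j=np.unravel_index(T.argmin(),T.shape)
    for c,n in zip(C,names):
        r=sub(c,g[i],g[j],True);print(n,'best',g[i],g[j],r.x.round(4),round(r.fun,1))
E
python3 -c "
from fit import *
tilt(['scene4','side4'],.561,.2425,.128)"
```

```text
cols sy [-0.12 -0.08 -0.04  0.    0.04  0.08  0.12  0.16]
[[ 91.  82.  70.  60.  52.  55.  64.  78.]
 [ 81.  71.  59.  48.  42.  47.  61.  78.]
 [ 74.  64.  53.  44.  38.  47.  63.  80.]
 [ 71.  61.  52.  44.  42.  51.  68.  84.]
 [ 71.  62.  54.  48.  49.  59.  74.  91.]
 [ 75.  66.  59.  55.  58.  67.  81.  97.]
 [ 83.  74.  68.  65.  68.  76.  89. 103.]
 [ 93.  87.  82.  78.  80.  87.  98. 111.]]
scene4 best -0.04 0.04 [0.5561 0.2383] 20.3
side4 best -0.04 0.04 [0.5658 0.2387] 18.0
```

The tilt is about 0.05 rad, well inside the limit. The tip looks about 6 mm short of the jar axis in y (0.239-0.240 against 0.246). I'll correct that and lower the tip to about 11 mm above the top.

{"op": "send_rows", "data": {
  "increments": [0, 0, 0, 0, 0.3, 0, 0, 0, 0, 0, 0, 0.3, 0, 0, 0, 0, 0, 0, 0, -1, 0, 0, 0, 0, 0, 0, -1, 0, 0, 0, 0, 0, 0, -0.8, 0, 0, 0, 0, 0, 0, -0.6, 0, 0, 0, 0, 0, 0, -0.4, 0, 0, 0, 0, 0, 0, 0, 0, 0, 0, 0, 0, 0, 0, 0, 0, 0, 0, 0, 0, 0, 0]
}}

```text
time: 14.75
position: [0.561, 0.2502, 0.1617]
tool_rot: [0.706, 0.708, 0.0, 0.0]
ft_force: [0.7, -0.4, -1.3]
grip_width: 0.025
grip_force: 20.0
```

Run:
```python
from fit import *
for n in('scene','side'):
    c=snap(n,n+'5');P=cloud(c)
    for a,b,k in((.06,.083,'jar'),(.096,.12,'bristle'),(.13,.146,'collar')):
        q=P[(P[...,2]>a)&(P[...,2]<b)&(np.hypot(P[...,0]-.561,P[...,1]-.245)<.04)]
        print(n,k,len(q),np.array(cv2.minEnclosingCircle(q[:,:2].astype('float32'))[0]).round(4),q[:,2].min().round(4),q[:,2].max().round(4))
    brush(c,.561,.2445,.091)
o=robot.get_obs();print(o['position'],o['ft_force'],o['grip_width'],o['grip_force'],o['joint_velocities'].round(4))
f=lambda im,u,v:cv2.resize(im[v-40:v+40,u-40:u+40],(400,400),interpolation=cv2.INTER_CUBIC)
cv2.imwrite('pics/crop5.png',np.hstack([f(load('scene5')['image'],373,315),f(load('side5')['image'],236,300)])[:,:,::-1])
```

```text
scene jar 251 [0.5614 0.2461] 0.06 0.0829
scene bristle 54 [0.5654 0.2535] 0.0994 0.1193
scene collar 101 [0.5612 0.2585] 0.1346 0.1456
bristle 62 [ 0.557   0.2489  0.0782 -0.0371] zmin [0.0958 0.1   ]
collar 62 ((0.5614965558052063, 0.25652486085891724), 0.023079408332705498) 0.1355870883755704 0.14194573887796283
side jar 361 [0.5587 0.2458] 0.0602 0.0828
side bristle 80 [0.558  0.2535] 0.0986 0.1198
side collar 205 [0.5597 0.2521] 0.1329 0.146
bristle 87 [0.5621 0.2453 0.001  0.1546] zmin [0.0906 0.0946]
collar 163 ((0.5602643489837646, 0.25113189220428467), 0.025075512006878853) 0.13510579881576418 0.14198586649249126
[0.56109257 0.25029226 0.16203753] [-0.21592632  0.65038543  0.51769528] 0.025344722601983793 19.999935440719128 [ 0.0005 -0.0025  0.0007  0.0001  0.001   0.0011]
```

View pics/crop5.png

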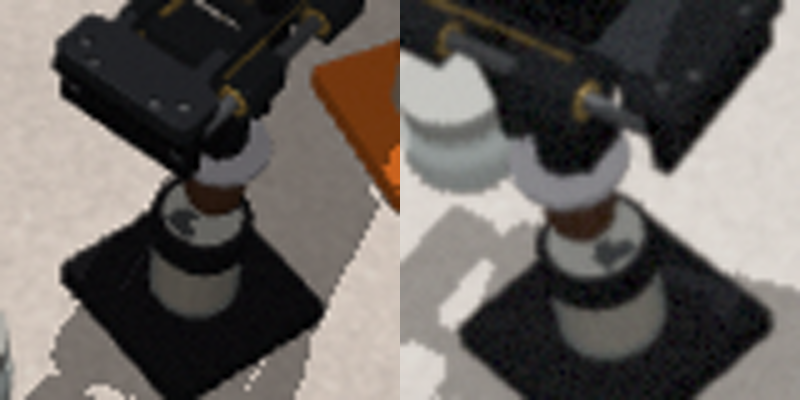

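The picture shows a clear gap: bristle bottoms at about (216,213) and (582,240), sifter centres at (203,217) and (601,250). The shapes suggest the y shift overshot, so I'll measure relatively, using bristle silhouette rays against the sifter centroid in the same cameras.

```bash
cat > rel.py <<'E'
from h import *
def ray(c,u,v):
    d=c['R'].T@np.array([(u-c['cx'])/c['fx'],(v-c['cy'])/c['fy'],1]); return -c['R'].T@c['t'],d/np.linalg.norm(d)
def rel(k,zt):
    N=[];B=[]
    for n,(u0,v0) in(('scene',(373,322)),('side',(236,312))):
        c=load(n+'0');w=c['image'][v0-20:v0+12,u0-15:u0+15].astype(float).min(2)
        b=cv2.resize(w,None,fx=8,fy=8,interpolation=cv2.INTER_CUBIC)>110
        K,l,st,ce=cv2.connectedComponentsWithStats(b.astype('uint8'));P=cloud(c)
        # sifter = component containing the known top centre
        X=c['R']@[.561,.246,.08]+c['t'];pu=X[:2]/X[2]*[c['fx'],c['fy']]+[c['cx'],c['cy']]
        q=((pu-[u0-15,v0-20]+.5)*8-.5).astype(int);h=cv2.convexHull(np.argwhere(l==l[q[1],q[0]])[:,::-1].astype('int32'))
        M=cv2.moments(h);cu=np.array([M['m10'],M['m01']])/M['m00'];cu=(cu+.5)/8-.5+[u0-15,v0-20]
        J=onplane(c,*cu,.08);print(n,'sifter px',cu.round(2),'area',M['m00']/64,J.round(4))
        d=load(f'{n}{k}');im=d['image'].astype(float);g=im[...,0]-im[...,2]
        X=d['R']@[.561,.246,zt+.02]+d['t'];pu=X[:2]/X[2]*[d['fx'],d['fy']]+[d['cx'],d['cy']]
        mids=[]
        for v in range(int(pu[1])-3,int(pu[1])+4):
            r=g[v,int(pu[0])-13:int(pu[0])+14].clip(0,60);pk=np.median(np.sort(r)[-8:]);x=np.arange(len(r))+int(pu[0])-13
            i=np.nonzero(r>pk/2)[0];
            L=np.interp(pk/2,[r[i[0]-1],r[i[0]]],[x[i[0]-1],x[i[0]]]);H=np.interp(-pk/2,[-r[i[-1]],-r[i[-1]+1]],[x[i[-1]],x[i[-1]+1]])
            mids.append((v,round((L+H)/2,1),round(H-L,1)))
        print(mids)
        # horizontal constraint: plane through camera centre, image row-mid point, vertical direction
        v,m,_=mids[3]
        o,dr=ray(d,m,v);nn=np.cross(dr,[0,0,1]);nn/=np.linalg.norm(nn)
        N.append(nn[:2]);B.append(nn[:2]@(o[:2]-J[:2]))
    print('bristle mid - jar axis (mm)',np.linalg.solve(np.array(N),B).round(4)*1e3)
E
python3 -c "
from rel import *
rel(4,.129);rel(5,.091)"
```

```text
scene sifter px [373.12 317.06] area 155.6875 [0.5599 0.2452 0.08  ]Traceback (most recent call last):
  File "<string>", line 3, in <module>
    rel(4,.129);rel(5,.091)
    ~~~^^^^^^^^
  File "rel.py", line 21, in rel
    L=np.interp(pk/2,[r[i[0]-1],r[i[0]]],[x[i[0]-1],x[i[0]]]);H=np.interp(-pk/2,[-r[i[-1]],-r[i[-1]+1]],[x[i[-1]],x[i[-1]+1]])
                                                                                            ~^^^^^^^^^
IndexError: index 27 is out of bounds for axis 0 with size 27
```

```bash
python3 - <<'E'
s=open('rel.py').read()
s=s.replace("g=im[...,0]-im[...,2]","g=(im[...,0]-im[...,2])/(im.sum(2)+15)*600").replace(".clip(0,60)","").replace("np.median(np.sort(r)[-8:])","np.median(np.sort(r[7:20])[-7:])+np.median(r[:3])")
s=s.replace("i=np.nonzero(r>pk/2)[0];","i=np.nonzero(r>pk/2)[0]; i=i[(i>0)&(i<26)]; print(r.round().astype(int)) if v==int(pu[1]) else 0")
open('rel.py','w').write(s)
E
python3 -c "
from rel import *
rel(4,.129);rel(5,.091)"
```

```text
scene sifter px [373.12 317.06] area 155.6875 [0.5599 0.2452 0.08  ]
[ 21  22  22  21  20  22  27  91 150 120  65  13  13  -4  -2  -2  -5  -4
  27  19  22  21  22  21  22  22  22]
[(297, np.float64(375.0), np.float64(26.0)), (298, np.float64(375.0), np.float64(26.0)), (299, np.float64(375.0), np.float64(26.0)), (300, np.float64(370.3), np.float64(4.2)), (301, np.float64(374.7), np.float64(11.7)), (302, np.float64(374.9), np.float64(11.3)), (303, np.float64(374.7), np.float64(10.4))]
side sifter px [234.67 302.23] area 628.3046875 [0.5666 0.2362 0.08  ]
[-5 -6 -5 -8 -6 -3 -2 -3 -3 -2 -6 -3 -6 -6 -5 -2 -2  8 13 40 64 37 19 11
 10 11 10]
[(283, np.float64(229.0), np.float64(26.0)), (284, np.float64(230.8), np.float64(22.4)), (285, np.float64(229.8), np.float64(24.4)), (286, np.float64(231.5), np.float64(21.0)), (287, np.float64(232.1), np.float64(19.8)), (288, np.float64(230.6), np.float64(12.7)), (289, np.float64(230.4), np.float64(12.1))]
bristle mid - jar axis (mm) [ 8.4 -9.7]
scene sifter px [373.12 317.06] area 155.6875 [0.5599 0.2452 0.08  ]
[ 21  21  22  21  20  22  19 -29   0   
[... 181 characters left out ...]
0), np.float64(26.0)), (309, np.float64(374.0), np.float64(26.0)), (310, np.float64(374.0), np.float64(26.0)), (311, np.float64(370.8), np.float64(3.8)), (312, np.float64(375.3), np.float64(11.8))]
side sifter px [234.67 302.23] area 628.3046875 [0.5666 0.2362 0.08  ]
[ 7 -4 -4 -4 -4 -6 -6 -4 -4 -4 -3 -3 -7 -6 -3 -4 -4 -3 -5 -2 10 11 10 12
 12 10 11]
[(294, np.float64(232.6), np.float64(24.7)), (295, np.float64(232.2), np.float64(25.6)), (296, np.float64(232.0), np.float64(26.0)), (297, np.float64(236.8), np.float64(16.5)), (298, np.float64(232.0), np.float64(26.0)), (299, np.float64(232.0), np.float64(26.0)), (300, np.float64(239.4), np.float64(8.9))]
bristle mid - jar axis (mm) [-5.4 -4.1]
```

```bash
sed -i "s/zt+.02\]/zt+.006]/; s/INTER_CUBIC)>110/INTER_CUBIC)>(110 if n=='scene' else 140)/; s/print(r.round.*else 0/0/; s/v,m,_=mids\[3\]/v=np.mean([a[0] for a in mids if 10<a[2]<14.5]);m=np.mean([a[1] for a in mids if 10<a[2]<14.5])/" rel.py
python3 -c "
from rel import *
rel(4,.129);rel(5,.091)" | sed 's/np.float64//g'
```

```text
scene sifter px [373.12 317.06] area 155.6875 [0.5599 0.2452 0.08  ]
[(301, (374.7), (11.7)), (302, (374.9), (11.3)), (303, (374.7), (10.4)), (304, (374.6), (9.9)), (305, (374.6), (8.0)), (306, (374.6), (6.1)), (307, (374.6), (4.0))]
side sifter px [234.47 306.76] area 223.2734375 [0.5601 0.2461 0.08  ]
[(287, (235.0), (5.8)), (288, (233.3), (7.0)), (289, (230.4), (12.0)), (290, (230.4), (10.8)), (291, (230.4), (9.9)), (292, (230.4), (8.5)), (293, (230.9), (5.9))]
bristle mid - jar axis (mm) [ 1.2 -0.8]
scene sifter px [373.12 317.06] area 155.6875 [0.5599 0.2452 0.08  ]
[(310, (373.0), (26.0)), (311, (370.8), (3.8)), (312, (375.3), (11.8)), (313, (375.3), (11.2)), (314, (375.6), (10.2)), (315, (375.6), (9.5)), (316, (375.5), (7.8))]
side sifter px [234.47 306.76] area 223.2734375 [0.5601 0.2461 0.08  ]
[(298, (235.0), (22.1)), (299, (233.0), (26.0)), (300, (237.3), (4.2)), (301, (236.3), (4.6)), (302, (234.0), (7.6)), (303, (231.6), (12.4)), (304, (231.4), (11.5))]
bristle mid - jar axis (mm) [0.9 5.4]
```

The rays are consistent: (1.2,-0.8) mm before the shift and (0.9,5.4) mm after it. I'll move back -5 mm in y and -1 mm in x, then settle.

{"op": "send_rows", "data": {
  "increments": [0, 0, 0, -0.1, -0.2, 0, 0, 0, 0, 0, 0, -0.2, 0, 0, 0, 0, 0, 0, -0.1, 0, 0, 0, 0, 0, 0, 0, 0, 0, 0, 0, 0, 0, 0, 0, 0, 0, 0, 0, 0, 0, 0, 0, 0, 0, 0, 0, 0, 0, 0, 0, 0, 0, 0, 0, 0, 0]
}}

```text
time: 15.52
position: [0.5597, 0.2453, 0.1615]
tool_rot: [0.706, 0.709, 0.0, -0.0]
ft_force: [-0.7, -0.7, -0.6]
grip_width: 0.0254
grip_force: 20.0
```

```bash
python3 - <<'E' | sed 's/np.float64//g'
from rel import *
for n in('scene','side'):
    c=snap(n,n+'6');P=cloud(c);q=P[(P[...,2]>.13)&(P[...,2]<.146)&(np.hypot(P[...,0]-.561,P[...,1]-.245)<.03)];print('collar top z',np.percentile(q[:,2],[50,90]))
rel(6,.091)
o=robot.get_obs();print(o['position'],o['grip_force'],o['ft_force'])
E
```

```text
collar top z [0.14148354 0.14408667]
collar top z [0.13971221 0.14271745]
scene sifter px [373.12 317.06] area 155.6875 [0.5599 0.2452 0.08  ]
[(310, (370.0), (4.7)), (311, (374.0), (11.8)), (312, (374.2), (10.7)), (313, (374.5), (10.0)), (314, (374.0), (8.9)), (315, (374.5), (6.5)), (316, (374.2), (4.3))]
side sifter px [234.47 306.76] area 223.2734375 [0.5601 0.2461 0.08  ]
[(298, (233.0), (26.0)), (299, (238.8), (6.1)), (300, (237.9), (5.4)), (301, (233.7), (12.2)), (302, (233.4), (11.8)), (303, (233.1), (10.5)), (304, (233.3), (8.9))]
bristle mid - jar axis (mm) [-0.3  0.3]
[0.55967945 0.24526457 0.16152857] 20.000038139987737 [ 1.11641162  0.89220642 -1.0400419 ]
```

Centred within 1 mm, with the collar top at 0.141 m, so the tip is about 11 mm above the jar. Handing in.

```bash
python3 -c "
from rig import robot
print(robot.hand_in())"
```

```text
the job is handed in; nothing more can be done
None
```

The job is handed in, with no pass or fail result returned: the ring was twisted to its stop (sifter visibly open), and the powder brush was carried over the organiser and held still, about 11 mm above the jar and within about 1 mm of its axis.

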